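Clamp a plaque with the loose crank

TASK

Take the loose crank from its wooden holder and seat it fully home on the flat drive tang hidden down the round well of the panel clamp, feeling for the angle with a light hand instead of forcing it. Then wind it clockwise (seen from above) until the jaw grips the plaque firmly and squarely against the stop bar, without crushing the plaque, and leave the crank seated and let go. Move the jaw and plaque only by the crank, and leave the jar, the brush tin and the glue bottle alone.

Things in the scene. Friction and masses are not known exactly. Their poses are not given: they have to be found in the camera images.
- clamp: Fixed panel clamp: pale wooden bed 390 x 200 x 12 mm, grey gear housing at its near end (110 along x, 120 along y, top 60 mm above the table) with a round well 39 mm across in its top. Origin on the table below the well's axis; +x runs from housing to jaw to stop bar, z up.
- well_floor (a point): On the clamp: centre of the well's floor, 15 mm above the table; the seated crank's origin comes here. A vertical flat drive tang, 24 x 12 mm in plan, stands centred on it at an unknown angle: its long side lies anywhere within 60 degrees either way of crosswise (the clamp's y).
- well_mouth (a point): On the clamp: centre of the well's round mouth, 60 mm above the table.
- jaw: Aluminium jaw bar sliding along the clamp's +x (travel 70 mm, stays where it is left), carrying a sprung pressure plate on its front. With plate 36 mm thick, 150 wide, 13 to 49 mm above the table. Origin at table height on the plane of the plate's front as it stands unloaded; at the start 95 mm from the well's axis.
- stop_bar: Fixed wooden stop bar 30 mm thick, 190 wide, 36 high, across the bed beyond the plaque. Origin at the lower middle of its face towards the plaque, 12 mm above the table; its x is the clamp's x. Its place varies: the jaw must travel about 23 to 46 mm to grip the plaque (2.9 to 5.8 rad of crank).
- plaque: Loose wooden plaque 110 mm (its x, along the bed) x 150 mm (y) x 18 mm, 0.25 kg, lying on the bed between jaw and stop bar with gaps on both sides and slightly askew. Origin at the centre of its underside.
- crank: Loose steel crank, about 0.48 kg, upright in the holder. Origin at the centre of the lower end of its tube (37 mm across); z up the tube, x along the arm. In the tube's lower end a slot 25.6 mm (along x) x 13.6 mm (along y), 40 deep. Arm 20 mm wide, 55 to 67 mm above the origin, reaching along +x.
- boss (a point): On the crank: on the tube's axis, 90 mm above the crank's origin, middle of the grip on a square boss 26 mm wide (faces across crank x and y; 67 to 100 mm above the origin), the place to hold the crank for seating.
- knob_mid (a point): On the crank: axis of the upright round black knob, 75 mm along the crank's +x, 97 mm above its origin. Knob 24 mm across, 67 to 117 mm above the origin, spins freely about its own axis: the place to hold for winding.
- holder: Fixed wooden block 100 x 100 x 50 mm with a round hole 40 mm across, hole floor 8 mm above the table, in which the crank stands 42 mm deep. Origin at the centre of its underside.
- paint_jar: Bystander: paint jar 68 mm across, 85 mm high, origin under its centre.
- brush_tin: Bystander: metal tin 72 mm across, 90 mm high, with two brushes rising to about 190 mm, origin under its centre.
- glue_pot: Bystander: glue bottle 60 mm across, 110 mm high, origin under its centre.
- drive_top (a point): On the clamp: centre of the tang's top, 39 mm above the table, 21 mm below the mouth; its top edges are slightly bevelled. The tang is the same every half turn. A slot not lined up with it rests 22 to 24 mm short of home. Clockwise turning (from above) moves the jaw 8 mm per rad away from the housing; idle turning takes about 0.26 N m.
- plate_face (a point): On the jaw's sprung pressure plate: middle of its front, 30 mm above the table. Clamping pushes the plate back into the jaw by up to 6 mm, at 8 N per mm; beyond that it is solid. About 4 mm is a firm grip.
There are look-alikes about, which are no part of the job. There is more than one size of the crank; the job needs the smallest.

How it is judged:
By the outcome, as a careful person would: the job done as asked, in the order asked, and still so for the second after the job is handed in, with the robot touching nothing.
It also fails if it takes over 72 s, if anything falls off the work surface, if the arm or the gripper's body presses on something with over 40 N, if the wrist force passes 120 N, or if a joint passes its speed limit or range.

ROBOT

A 7-joint arm with a two-finger parallel gripper is mounted at the origin on the work surface. World frame = base frame: x ahead of the robot, y to its left, z up, the work surface at z = 0. Lengths are in m, angles in rad, forces in N, time in s.
With the tool pointing down it reaches from about 0.35 to 0.9 m from the base axis. Payload 8.1 kg.
Tool frame: the origin (TCP) lies on the centre line of the jaws, within the pads' length; the fingertips stand 8 mm ahead of it and the grasp point (between the pads) lies 11 mm behind it; z points along the fingers, y is the direction in which the jaws open and shut (so a half turn about z gives the same grasp; the last joint's range is limited). The gripper opens to 92 mm and grips with 3 to 60 N. Pads are 19 mm wide; open, the fingers measure 130 mm over their backs; the gripper's body (75 mm by 190 mm) begins 47 mm behind the grasp point.
Start: joints at [1.045, 0.434, 0.025, 1.573, -0.012, 1.134, -0.075], TCP at [0.256, -0.57, 0.235] pointing down, gripper open.
Joint ranges: [-2.62, 2.62], [-0.44, 2.09], [-1.27, 1.32], [0.08, 2.57], [-1.32, 4.46], [0.12, 2], [-2.74, 2.74]. Speed limits (rad/s): [2.22, 2.22, 3.01, 3.01, 3.14, 3.14, 3.14].

INTERFACE

Orientations are given as [roll, pitch, yaw] about the fixed x, y, z axes, in that order (R = Rz(yaw) Ry(pitch) Rx(roll)).
In Python, from rig import robot gives the robot as it stands.
- The arm moves only by the shell command python3 -m pendant 'ROWS' [OPENING] [FORCE]. ROWS is JSON, a list that holds one entry, the list of rows, each a list of 4 numbers: the shift along the tool's x, y, z scaled (see below), then the turn about the tool's z scaled (see below). In form: [[[tx, ty, tz, twist], ...]]. A call has exactly 10 rows; each row is the pose to reach, as a shift and turn from the pose commanded when the call began, along the tool's axes at that moment, turning the shorter way round; what a row does not reach only later rows make up. The controller multiplies each number of a shift by 300 mm and each number of a turn by pi rad. A row lasts 1/10 s, in which the tool goes at most 50 mm and 8.59 degrees, less where a joint would pass 70% of its speed; a pose out of reach is approached as far as the arm can. A call with a number of a shift or a turn outside -1 to 1 is refused whole. A call with a gripper value outside its range is refused whole. OPENING is the closure, from 0 (fully open) to 1 (shut), set as the call begins (- or left out, the last holds). The fingers move at their own pace and stop on an object; FORCE is the grip in N (left out, the last holds). Time passes only in rows, so rows that repeat a pose let the fingers close, or fill a call up. It gives the time, the measured TCP pose, the force and the opening at its end, in the units of the state.
- robot.read_state(): the state, without advancing time (a new reading comes with each control period).
- robot.camera(name): name is "side" or "top"; returns (picture, depth): 480x640x3 uint8, red, green, blue; 480x640 float32, m along the optical axis (not along the pixel's ray), 0 where there is no reading.
- robot.camera_info(name): a dict with "fov_y" (degrees; the focal length in pixels is half the picture's height over the tangent of half this angle, whatever the lens; pixels are square), "cx", "cy" (the principal point, pixels), "world_from_camera" (4x4, takes a point from camera to world coordinates). Camera axes: x right, y down, z forward; pixel columns grow to the right and rows downward; lengths in m; the calibration is good to about 2 mm. A picture is of the moment at which its call begins. camera_info takes no time and is no camera call.
- robot.finish_job(): hands the job in, once; it reports no verdict.
Trained networks look in the newest picture that a camera, given by its name, has taken for a name from the list of things; names that differ only in an ending like _2 or _b are one class to them, and where a whole thing is asked for, a point or a joint stands for the part that bears it (a point fixed in the world has none). Each returns a list of dicts, best first, with "score" (0 to 1); they miss things now and then, are a little off and sometimes report something else, mostly with a low value. They report only what shows in the picture. A call takes as long as a camera call. They do not tell look-alikes from the thing itself.
- robot.recognise(camera, query): "xyz" ([x, y, z] in m, in world coordinates, good to about 4 mm: the middle of the surface that is visible of it).
- robot.spot_point(camera, query): "xyz" ([x, y, z] in m, in world coordinates, good to about 4 mm: a listed point, or the origin of a listed thing).
The state is a dict: "time": time; "joints": joint angles; "dq": joint speeds; "effort": joint torques, N m; "eef_pos": TCP position; "tcp_rot": TCP orientation; "contact_force": force on the tool from outside, world axes, zero at the start; "moment": the same for the moment, N m; "grip_width": finger opening in m.
Only numpy, scipy, OpenCV 4.12 (cv2) and the standard library are available. Lean on these libraries where they do the work, as an engineer would, in place of code of your own. Each camera call takes 0.05 s, during which the arm holds its last target. There are 200 camera calls.

## Working session

There is one attempt and no reset: what is moved stays moved. The work goes in short steps, Python scripts to look and compute and a shell command to move; the robot and the scene stay as the last step left them, time stands still between calls to the robot, and variables do not carry over. Pictures are saved under pics/ and viewed, about 8 in all and at most 12, crops included, and the job is handed in when it is done.

```bash
ls; mkdir -p pics; python3 - <<'E'
from rig import robot
import cv2,numpy as np
s=robot.read_state();print(s)
for c in("top","side"):
    im,d=robot.camera(c);cv2.imwrite(f"pics/{c}0.png",im[:,:,::-1]);np.save(f"pics/{c}0.npy",d)
    i=robot.camera_info(c);print(c,i)
    for q in("crank","holder","clamp","jaw","stop_bar","plaque"):
        print(q,[(np.round(r["xyz"],3).tolist(),round(r["score"],2)) for r in robot.spot_point(c,q)])
    for q in("boss","knob_mid","well_mouth"):
        print(q,[(np.round(r["xyz"],3).tolist(),round(r["score"],2)) for r in robot.spot_point(c,q)])
E
```

```text
pics
{'time': 0.0, 'joints': array([ 1.04543537,  0.43525175,  0.02495845,  1.57408351, -0.01157763,
        1.13394381, -0.07508974]), 'dq': array([ 0.00187003, -0.00100787,  0.00159561, -0.00065891,  0.00203041,
        0.00077434, -0.00102468]), 'effort': array([-5.73233501e-04, -6.67865324e+01,  9.84489173e-01, -3.14465225e+01,
       -6.06809137e-02,  4.26564203e-02,  1.18357125e-04]), 'eef_pos': array([ 0.25618173, -0.56956405,  0.23393215]), 'tcp_rot': array([-3.14005861e+00,  1.55330065e-04,  4.22724327e-01]), 'contact_force': array([-0.18131509, -0.47613845, -0.32873186]), 'moment': array([ 0.0004956 , -0.01187454, -0.01836208]), 'grip_width': 0.09196163931527185}
top {'fov_y': 46.2131060650963, 'cx': 324.8469174483857, 'cy': 244.98603365006684, 'world_from_camera': array([[-0.00658435, -0.99471414,  0.10247157,  0.43442724],
       [-0.999935  ,  0.00559557, -0.00993382, -0.01040412],
       [ 0.00930793, -0.10253032, -0.99468633,  1.36870406],
       [ 0.        ,  0.        ,  0.        ,  1.        ]])}
crank [([0.294, 0.301, 0.005], 0.63), ([0.432, 0.266, 0.009], 0.6), 
[... 775 characters left out ...]
7, -0.85370321, -0.52006865,  0.83412151],
       [ 0.        ,  0.        ,  0.        ,  1.        ]])}
crank [([0.298, 0.298, 0.005], 0.82), ([0.434, 0.264, 0.008], 0.68), ([0.712, 0.024, 0.015], 0.52)]
holder [([0.436, 0.266, 0.003], 0.7)]
clamp [([0.556, -0.006, 0.004], 0.93)]
jaw [([0.65, 0.017, 0.001], 0.85), ([0.475, 0.33, 0.103], 0.56)]
stop_bar [([0.796, 0.051, 0.015], 0.8)]
plaque [([0.709, 0.022, 0.015], 0.74)]
boss [([0.435, 0.264, 0.1], 0.95), ([0.326, 0.071, 0.114], 0.86), ([0.294, 0.298, 0.114], 0.83), ([0.437, 0.264, -0.004], 0.29)]
knob_mid [([0.388, 0.148, 0.13], 0.95), ([0.212, 0.356, 0.125], 0.89), ([0.477, 0.324, 0.104], 0.79)]
well_mouth [([0.556, -0.008, 0.06], 0.58)]
```

View pics/top0.png

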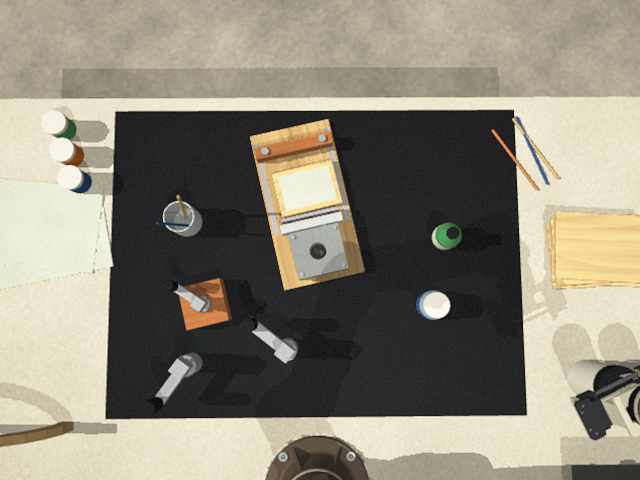

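View pics/side0.png

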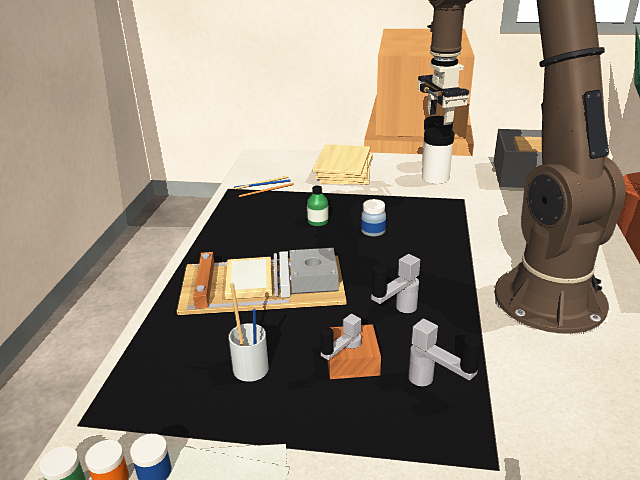

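The holder crank (about px 200,300 in the top view) is the smallest of the three. The clamp sits at about 13° yaw with the well at px 318,250. The jar and bottle are to the right and the tin is at px 182,218, all clear of the work.

```bash
python3 - <<'E'
from rig import robot
import cv2,numpy as np
acc=np.zeros((480,640,3));D=[]
for k in range(8):
    im,d=robot.camera("top");acc+=im;D.append(d)
im=(acc/8);d=np.median(D,0);np.save("pics/d.npy",d)
def crop(a,u,v,h,lo=0,hi=255,z=10):
    c=a[v-h:v+h,u-h:u+h].astype(float);c=np.clip((c-lo)/(hi-lo)*255,0,255).astype(np.uint8)
    return cv2.resize(c,(400,400),interpolation=cv2.INTER_CUBIC)
b=im[:,:,::-1]
well=crop(b,318,251,14,10,110)
hold=crop(b,195,298,32)
cv2.imwrite("pics/c1.png",np.hstack([well,hold]))
# depth->world
i=robot.camera_info("top");f=240/np.tan(np.radians(i["fov_y"]/2));T=i["world_from_camera"]
v,u=np.mgrid[:480,:640];P=np.stack([(u-i["cx"])/f*d,(v-i["cy"])/f*d,d],-1)@T[:3,:3].T+T[:3,3]
np.save("pics/P.npy",P)
print((P[241:261,308:330,2]*1000).astype(int))
m=(P[...,2]>.055)&(P[...,2]<.09)&(abs(P[...,0]-.45)<.08)&(abs(P[...,1]-.29)<.08)
m2=(P[...,2]>.09)&(abs(P[...,0]-.45)<.08)&(abs(P[...,1]-.29)<.08)
for n in(m,m2):
  q=P[n];print(len(q),np.round(q.min(0),3),np.round(q.max(0),3))
q=P[m2];a=np.hypot(q[:,0]-.434,q[:,1]-.264)<.03
print("boss",q[a].mean(0),"knob",q[~a].mean(0))
E
```

```text
[[60 60 60 58 61 58 60 59 60 60 60 59 60 60 60 61 58 59 58 59 62 59]
 [60 60 59 62 59 60 60 58 57 55 56 56 60 61 63 60 60 59 58 60 61 60]
 [60 60 59 59 59 59 49 42 34 34 33 33 41 51 60 60 60 62 60 60 61 60]
 [58 59 60 60 55 40 29 19 15 14 15 14 18 26 40 58 59 60 59 61 62 57]
 [60 59 61 56 33 19 16 15 14 15 16 15 14 15 18 36 58 60 60 60 60 58]
 [60 61 58 36 15 15 15 15 16 16 15 14 15 14 14 15 40 59 60 59 60 61]
 [59 58 49 16 15 16 39 15 13 15 18 14 15 14 15 14 18 53 61 61 58 60]
 [62 60 28 16 16 17 40 40 39 37 15 14 15 13 15 15 16 35 60 59 58 60]
 [60 59 17 15 16 37 39 40 40 40 38 38 13 14 15 16 16 19 59 61 62 60]
 [60 60 17 15 15 39 38 38 37 38 39 39 39 39 36 13 16 14 60 60 62 60]
 [58 59 15 13 38 40 39 38 40 39 41 40 40 38 39 23 17 14 60 60 61 57]
 [61 61 14 15 22 33 39 40 40 37 39 40 39 38 40 16 14 14 61 58 61 59]
 [59 59 16 16 13 14 17 29 36 39 37 40 39 39 36 15 18 16 60 60 57 62]
 [59 58 59 14 15 15 16 14 16 24 33 37 36 38 15 14 14 59 60 60 61 62]
 [59 60 59 15 15 16 14 15 15 13 14 14 26 39 17 13 16 60 60 61 59 60]
 [59 59 61 59 14 14 14 15 13 13 15 15 13 16 14 15 59 60 60 61 59 61]
 [59 60 60 59 57 14 14 15 16 14 13 17 16 12 58 60 60 61 60 59 62 59]
 [59 59 60 61 62 60 58 59 15 15 16 16 58 59 59 61 60 62 59 61 60 61]
 [58 60 61 60 60 58 60 61 58 61 59 58 59 59 60 60 59 61 59 60 60 59]
 [60 59 61 61 60 58 61 60 59 61 61 60 60 60 59 60 59 61 62 60 60 59]]
280 [0.418 0.245 0.056] [0.489 0.326 0.09 ]
289 [0.421 0.246 0.09 ] [0.488 0.337 0.128]
boss [0.4359326  0.26093566 0.10677163] knob [0.47631886 0.32243328 0.11871239]
```

View pics/c1.png

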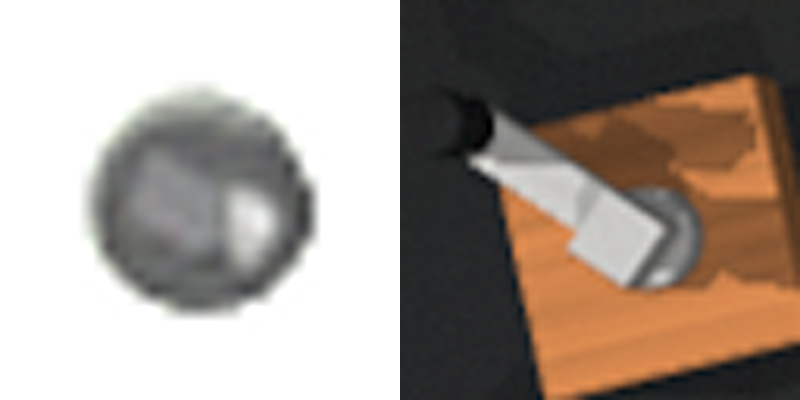

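The depth map shows the tang plainly in the well, and the right-hand crop shows boss and arm. I'll fit both.

```bash
cat > h.py <<'E'
import numpy as np,cv2
def rect(p):
    (c,s,a)=cv2.minAreaRect((p[:,:2]*1000).astype(np.float32)); return np.round(c,1),np.round(s,1),round(a,1)
def pca(p):
    q=p[:,:2]-p[:,:2].mean(0);w,v=np.linalg.eigh(q.T@q/len(q));return np.round(p[:,:2].mean(0),4),np.round(np.sqrt(12*w)*1000,1),round(np.degrees(np.arctan2(v[1,1],v[0,1]))%180,1)
E
python3 - <<'E'
import numpy as np
from h import *
P=np.load("pics/P.npy")
def near(c,r,lo,hi):
    return P[(np.hypot(P[...,0]-c[0],P[...,1]-c[1])<r)&(P[...,2]>lo)&(P[...,2]<hi)]
t=near((.555,-.005),.017,.034,.045);print("tang",len(t),rect(t),pca(t))
w=near((.555,-.005),.03,-.01,.05);print("well",rect(w),pca(w))
b=near((.435,.262),.025,.1,.116);print("boss",len(b),rect(b),pca(b))
k=near((.477,.324),.022,.115,.135);print("knob",rect(k),pca(k))
s=near((.81,.05),.12,.043,.055);print("stop",len(s),rect(s),pca(s))
j=near((.64,.015),.09,.043,.054);j=j[j[:,0]>.6];print("jaw",rect(j),pca(j))
p=near((.71,.02),.1,.026,.035);print("plq",rect(p),pca(p))
b=near((.555,-.005),.09,.056,.064);print("housing",rect(b),pca(b))
E
```

```text
tang 53 (array([557.7,  -6.1]), array([23.7, 12.2]), 66.8) (array([ 0.5573, -0.0061]), array([12.4, 24.2]), np.float64(67.2))
well (array([559.6,  -6.1]), array([36.2, 34.6]), 89.3) (array([ 0.5601, -0.0059]), array([33.3, 34.1]), np.float64(88.7))
boss 142 (array([436. , 262.2]), array([25.5, 25.2]), 57.0) (array([0.4358, 0.2618]), array([25.9, 26.5]), np.float64(33.8))
knob (array([476.4, 325. ]), array([22.2, 22.9]), 44.7) (array([0.4765, 0.3243]), array([20.5, 21.8]), np.float64(99.0))
stop 958 (array([814.2,  51.9]), array([ 30.9, 189.8]), 12.5) (array([0.8133, 0.0521]), array([ 30.8, 186.8]), np.float64(102.7))
jaw (array([631.9,  10.7]), array([ 37.8, 149.7]), 12.6) (array([0.6305, 0.0103]), array([ 37.8, 146.4]), np.float64(102.7))
plq (array([710.,  19.]), array([190.3, 149.9]), 13.7) (array([0.7117, 0.0199]), array([117.1, 149.1]), np.float64(104.8))
housing (array([557.5,  -6. ]), array([110.1, 120. ]), 12.8) (array([ 0.5572, -0.0061]), array([114.4, 124.6]), np.float64(101.5))
```

```bash
cat >> h.py <<'E'
def go(x,y,z,yaw=None):
    from rig import robot
    s=robot.read_state();p=s["eef_pos"];a=s["tcp_rot"];from scipy.spatial.transform import Rotation as Ro
    R=Ro.from_euler("xyz",a).as_matrix();d=R.T@(np.array([x,y,z])-p)
    tw=0 if yaw is None else -((yaw-np.degrees(a[2])+180)%360-180)
    print("p",p.round(4),"rpy",np.degrees(a).round(2),"F",s["contact_force"].round(1),"M",s["moment"].round(2),"w",s["grip_width"].round(4),"t",s["time"].round(2))
    print("rows:",(d/.3).round(4).tolist(),round(tw/180,4),"dist",np.linalg.norm(d).round(4))
E
python3 -c "
from h import *;go(.436,.262,.2,57)"
```

```text
Traceback (most recent call last):
  File "h.py", line 11, in go
    print("p",p.round(4),"rpy",np.degrees(a).round(2),"F",s["contact_force"].round(1),"M",s["moment"].round(2),"w",s["grip_width"].round(4),"t",s["time"].round(2))
                                                                                                                   ^^^^^^^^^^^^^^^^^^^^^
AttributeError: 'float' object has no attribute 'round'
```

```bash
sed -i 's/s\["grip_width"\].round(4)/round(s["grip_width"],4)/;s/s\["time"\].round(2)/round(s["time"],2)/' h.py
python3 -c "
from h import *;go(.40,.0,.22,57);go(.436,.262,.2,57)"
```

```text
p [ 0.2564 -0.57    0.2347] rpy [180.     0.    24.22] F [0.3 0.6 0.6] M [-0.02 -0.    0.  ] w 0.092 t 1.4
rows: [1.216, -1.5363, 0.049] -0.1821 dist 0.588
p [ 0.2564 -0.57    0.2347] rpy [180.     0.    24.22] F [0.3 0.6 0.6] M [-0.02 -0.    0.  ] w 0.092 t 1.4
rows: [1.6837, -2.2835, 0.1156] -0.1821 dist 0.8519
```

```bash
python3 -m pendant '[[[0.12,-0.15,0,-0.02],[0.24,-0.31,0,-0.05],[0.36,-0.46,0.01,-0.08],[0.48,-0.62,0.02,-0.11],[0.6,-0.77,0.02,-0.14],[0.7,-0.9,0.02,-0.17],[0.76,-1,0.02,-0.182],[0.76,-1,0.02,-0.182],[0.76,-1,0.02,-0.182],[0.76,-1,0.02,-0.182]]]' 0.25 30
python3 -c "
from h import *;go(.436,.262,.2,57)"
```

```text
time: 2.4
eef_pos: [0.3414, -0.2029, 0.229]
tcp_rot: [3.141, 0.0, 0.996]
contact_force: [-0.7, -1.1, -1.4]
grip_width: 0.0685
p [ 0.3414 -0.2029  0.229 ] rpy [1.7995e+02 2.0000e-02 5.7050e+01] F [-0.7 -1.1 -1.4] M [ 0.03 -0.04 -0.04] w 0.0685 t 2.4
rows: [1.472, -0.5785, 0.0956] 0.0003 dist 0.4753
```

```bash
python3 -m pendant '[[[0.14,-0.06,0,0],[0.28,-0.12,0,0],[0.42,-0.18,0,0],[0.56,-0.24,0,0],[0.7,-0.3,0,0],[0.84,-0.36,0,0],[0.96,-0.4,0,0],[1,-0.42,0,0],[1,-0.42,0,0],[1,-0.42,0,0]]]'
python3 -c "
from h import *;go(.436,.262,.16,57)"
```

```text
time: 3.4
eef_pos: [0.3996, 0.116, 0.2284]
tcp_rot: [-3.141, 0.001, 0.993]
contact_force: [0.5, -0.4, -0.2]
grip_width: 0.0686
p [0.3996 0.116  0.2284] rpy [-1.7998e+02  4.0000e-02  5.6890e+01] F [ 0.5 -0.4 -0.2] M [-0.03 -0.08  0.02] w 0.0686 t 3.4
rows: [0.4742, -0.164, 0.2278] -0.0006 dist 0.1653
```

```bash
python3 -m pendant '[[[0.12,-0.04,0.0,0],[0.24,-0.08,0.03,0],[0.36,-0.12,0.1,0],[0.474,-0.164,0.17,0],[0.474,-0.164,0.228,0],[0.474,-0.164,0.228,0],[0.474,-0.164,0.228,0],[0.474,-0.164,0.228,0],[0.474,-0.164,0.228,0],[0.474,-0.164,0.228,0]]]'
python3 - <<'E'
from h import *;go(.436,.262,.088,57)
from rig import robot
im,d=robot.camera("side");cv2.imwrite("pics/s1.png",cv2.resize(im[200:440,200:520,::-1],(640,480)))
E
```

```text
time: 4.4
eef_pos: [0.4359, 0.2629, 0.1612]
tcp_rot: [3.141, -0.001, 0.993]
contact_force: [0.1, 0.1, 0.2]
grip_width: 0.069
p [0.4359 0.2629 0.1612] rpy [ 1.7994e+02 -6.0000e-02  5.6920e+01] F [0.1 0.1 0.2] M [-0.03 -0.03  0.03] w 0.069 t 4.4
rows: [-0.0026, 0.0017, 0.2438] -0.0005 dist 0.0732
```

View pics/s1.png

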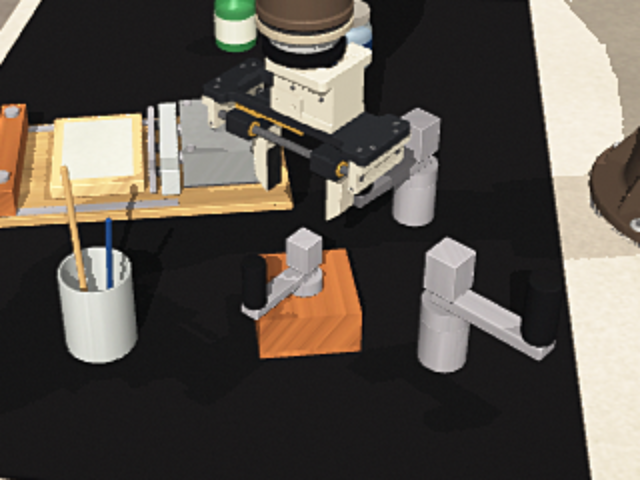

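The fingers (px 270,165 and 340,200) straddle the boss (303,250), and nothing else is in the way. I'll descend and grip.

```bash
python3 -m pendant '[[[0,0,0.06,0],[0,0,0.12,0],[0,0,0.18,0],[0,0,0.22,0],[-0.001,0.001,0.242,0],[-0.001,0.001,0.242,0],[-0.001,0.001,0.242,0],[-0.001,0.001,0.242,0],[-0.001,0.001,0.242,0],[-0.001,0.001,0.242,0]]]' 0.25 30
python3 -c "
from h import *;go(.436,.262,.088,57)"
python3 -m pendant '[[[0,0,0,0],[0,0,0,0],[0,0,0,0],[0,0,0,0],[0,0,0,0],[0,0,0,0],[0,0,0,0],[0,0,0,0],[0,0,0,0],[0,0,0,0]]]' 1 30
python3 -c "
from h import *;go(.436,.262,.18,57)"
```

```text
time: 5.45
eef_pos: [0.4357, 0.2631, 0.0881]
tcp_rot: [3.141, -0.001, 0.994]
contact_force: [0.0, -0.2, 0.1]
grip_width: 0.0689
p [0.4357 0.2631 0.0881] rpy [ 1.7998e+02 -3.0000e-02  5.6980e+01] F [ 0.  -0.2  0.1] M [-0.03 -0.04  0.  ] w 0.0689 t 5.45
rows: [-0.0024, 0.0029, 0.0004] -0.0001 dist 0.0011
time: 6.45
eef_pos: [0.4354, 0.263, 0.0877]
tcp_rot: [-3.142, 0.0, 0.994]
contact_force: [0.2, -0.6, -1.3]
grip_width: 0.0257
p [0.4354 0.263  0.0877] rpy [-180.      0.     56.98] F [ 0.2 -0.6 -1.3] M [0.06 0.02 0.04] w 0.0257 t 6.45
rows: [-0.0017, 0.0034, -0.3077] -0.0001 dist 0.0923
```

```bash
python3 -m pendant '[[[0,0,-0.02,0],[0,0,-0.06,0],[0,0,-0.11,0],[0,0,-0.16,0],[0,0,-0.21,0],[0,0,-0.26,0],[0,0,-0.3,0],[0,0,-0.31,0],[0,0,-0.31,0],[0,0,-0.31,0]]]' 1 45
python3 - <<'E'
from h import *;go(.5573,-.0061,.18,67)
from rig import robot
im,d=robot.camera("side");cv2.imwrite("pics/s2.png",cv2.resize(im[180:420,180:500,::-1],(640,480)))
E
```

```text
time: 7.45
eef_pos: [0.4351, 0.2626, 0.1802]
tcp_rot: [-3.141, 0.001, 0.994]
contact_force: [0.1, -1.3, -5.8]
grip_width: 0.0259
p [0.4351 0.2626 0.1802] rpy [-1.7998e+02  6.0000e-02  5.6980e+01] F [ 0.1 -1.3 -5.8] M [-0.08 -0.01  0.02] w 0.0259 t 7.45
rows: [-0.529, 0.8295, 0.0009] -0.0557 dist 0.2951
```

View pics/s2.png

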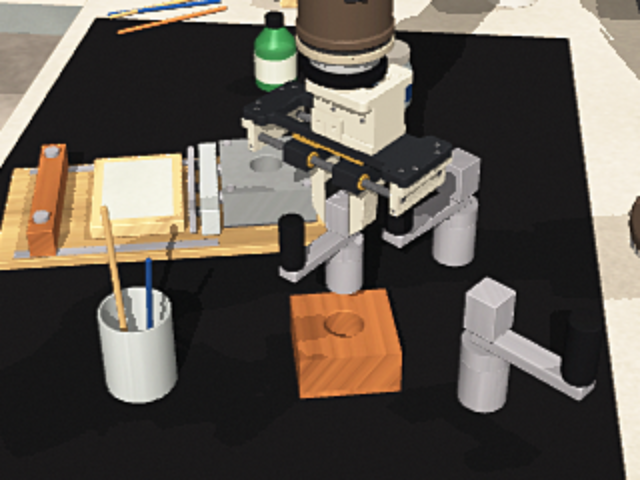

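The crank is held square, with its tube at px 345,265 clear above the empty holder hole. Carrying it to the well.

```bash
python3 -m pendant '[[[-0.05,0.08,0,0],[-0.13,0.2,0,-0.02],[-0.21,0.33,0,-0.04],[-0.29,0.45,0,-0.056],[-0.37,0.58,0,-0.056],[-0.45,0.7,0,-0.056],[-0.51,0.8,0,-0.056],[-0.529,0.83,0,-0.056],[-0.529,0.83,0,-0.056],[-0.529,0.83,0,-0.056]]]'
python3 - <<'E'
from h import *;go(.5573,-.0061,.145,67)
from rig import robot
for c in("top","side"):
    im,d=robot.camera(c)
    for q in("crank","boss","knob_mid"):
        print(c,q,[(np.round(r["xyz"],3).tolist(),round(r["score"],2)) for r in robot.spot_point(c,q)])
E
```

```text
time: 8.5
eef_pos: [0.5571, -0.0045, 0.1802]
tcp_rot: [-3.14, -0.0, 1.171]
contact_force: [-0.0, 0.6, -4.4]
grip_width: 0.0256
p [ 0.5571 -0.0045  0.1802] rpy [-1.7991e+02 -2.0000e-02  6.7110e+01] F [-0.   0.6 -4.4] M [ 0.03 -0.07 -0.01] w 0.0256 t 8.5
rows: [-0.0045, 0.0029, 0.1172] 0.0006 dist 0.0352
top crank [([0.327, 0.072, -0.001], 0.97), ([0.293, 0.303, 0.001], 0.72)]
top boss [([0.33, 0.07, 0.114], 0.91), ([0.297, 0.297, 0.114], 0.64)]
top knob_mid [([0.213, 0.351, 0.122], 0.69), ([0.387, 0.148, 0.128], 0.58), ([0.585, 0.065, 0.198], 0.57)]
side crank [([0.326, 0.067, -0.003], 0.97), ([0.556, -0.002, 0.101], 0.85), ([0.298, 0.296, 0.002], 0.55), ([0.556, -0.006, 0.035], 0.4)]
side boss [([0.328, 0.069, 0.116], 0.93), ([0.558, -0.005, 0.191], 0.91), ([0.294, 0.296, 0.114], 0.58)]
side knob_mid [([0.391, 0.146, 0.128], 0.8), ([0.589, 0.065, 0.2], 0.69), ([0.215, 0.354, 0.125], 0.68)]
```

```bash
python3 -m pendant '[[[-0.0025,0.002,0.03,0],[-0.0025,0.002,0.07,0],[-0.0025,0.002,0.1,0],[-0.0025,0.002,0.12,0],[-0.0025,0.002,0.13,0],[-0.0025,0.002,0.14,0],[-0.0025,0.002,0.15,0],[-0.0025,0.002,0.16,0],[-0.0025,0.002,0.17,0],[-0.0025,0.002,0.17,0]]]'
python3 -c "
from h import *;go(.5576,-.0055,.119,67)"
```

```text
time: 9.9
eef_pos: [0.5578, -0.0068, 0.1294]
tcp_rot: [-3.141, 0.0, 1.17]
contact_force: [0.3, 0.6, -4.6]
grip_width: 0.0255
p [ 0.5578 -0.0068  0.1294] rpy [-1.7998e+02  2.0000e-02  6.7060e+01] F [ 0.3  0.6 -4.6] M [-0.06 -0.04  0.01] w 0.0255 t 9.9
rows: [0.0037, -0.0022, 0.0346] 0.0003 dist 0.0105
```

```bash
python3 -m pendant '[[[0.003,-0.001,0.005,0],[0.003,-0.001,0.01,0],[0.003,-0.001,0.015,0],[0.003,-0.001,0.02,0],[0.003,-0.001,0.025,0],[0.003,-0.001,0.03,0],[0.003,-0.001,0.035,0],[0.003,-0.001,0.04,0],[0.003,-0.001,0.045,0],[0.003,-0.001,0.045,0]]]'
python3 -c "
from h import *;go(.5576,-.0055,.095,67)"
```

```text
time: 10.9
eef_pos: [0.5585, -0.0055, 0.1176]
tcp_rot: [3.14, -0.0, 1.171]
contact_force: [-4.7, -0.9, 12.5]
grip_width: 0.026
p [ 0.5585 -0.0055  0.1176] rpy [ 1.7992e+02 -1.0000e-02  6.7070e+01] F [-4.7 -0.9 12.5] M [-0.13  1.32  0.  ] w 0.026 t 10.9
rows: [-0.0013, -0.003, 0.0755] 0.0004 dist 0.0227
```

```bash
python3 -m pendant '[[[-0.001,-0.002,0,0],[-0.001,-0.004,0,0],[-0.001,-0.004,0,0],[-0.001,-0.004,0,0.005],[-0.001,-0.004,0,0.01],[-0.001,-0.004,0,0.015],[-0.001,-0.004,0,0.015],[-0.001,-0.004,0,0.015],[-0.001,-0.004,0,0.015],[-0.001,-0.004,0,0.015]]]'
python3 -c "
from h import *;go(.5576,-.0055,.095,67)"
```

```text
time: 11.9
eef_pos: [0.5579, -0.0057, 0.1176]
tcp_rot: [3.139, -0.001, 1.123]
contact_force: [-2.8, -1.3, 8.3]
grip_width: 0.0257
p [ 0.5579 -0.0057  0.1176] rpy [ 1.7986e+02 -3.0000e-02  6.4350e+01] F [-2.8 -1.3  8.3] M [-0.35  0.59  0.  ] w 0.0257 t 11.9
rows: [0.0, -0.0013, 0.0754] -0.0147 dist 0.0226
```

```bash
python3 -m pendant '[[[-0.0005,-0.001,0,-0.004],[-0.001,-0.002,0,-0.008],[-0.001,-0.002,0,-0.012],[-0.001,-0.002,0,-0.016],[-0.001,-0.002,0,-0.02],[-0.001,-0.002,0,-0.024],[-0.001,-0.002,0,-0.028],[-0.001,-0.002,0,-0.032],[-0.001,-0.002,0,-0.036],[-0.001,-0.002,0,-0.036]]]'
python3 -c "
from h import *;go(.5576,-.0055,.095,67)"
```

```text
time: 12.9
eef_pos: [0.5561, -0.0056, 0.1161]
tcp_rot: [-3.141, 0.0, 1.237]
contact_force: [0.4, 0.0, -4.9]
grip_width: 0.0255
p [ 0.5561 -0.0056  0.1161] rpy [-179.98    0.     70.87] F [ 0.4  0.  -4.9] M [-0.05 -0.04 -0.02] w 0.0255 t 12.9
rows: [0.0019, 0.0047, 0.0702] 0.0215 dist 0.0211
```

The pressure let go at about 70°, so the slot has found the tang. I'll lower further, gently.

```bash
python3 -m pendant '[[[0,0,0.003,0],[0,0,0.006,0],[0,0,0.009,0],[0,0,0.012,0],[0,0,0.015,0],[0,0,0.018,0],[0,0,0.021,0],[0,0,0.021,0],[0,0,0.021,0],[0,0,0.021,0]]]'
python3 -c "
from h import *;go(.5576,-.0055,.095,67)"
```

```text
time: 13.9
eef_pos: [0.5562, -0.0056, 0.11]
tcp_rot: [3.142, 0.0, 1.236]
contact_force: [-0.0, -0.6, -4.6]
grip_width: 0.0258
p [ 0.5562 -0.0056  0.11  ] rpy [180.     0.    70.84] F [-0.  -0.6 -4.6] M [-0.05 -0.02 -0.02] w 0.0258 t 13.9
rows: [0.0018, 0.0043, 0.0499] 0.0213 dist 0.015
```

Free at 7.6 mm below the tang top. I'll lower to just above home, then touch the floor.

```bash
python3 -m pendant '[[[0,0,0.006,0],[0,0,0.012,0],[0,0,0.018,0],[0,0,0.024,0],[0,0,0.03,0],[0,0,0.036,0],[0,0,0.041,0],[0,0,0.046,0],[0,0,0.051,0],[0,0,0.053,0]]]'
python3 -c "
from h import *;go(.5576,-.0055,.095,67)"
```

```text
time: 14.9
eef_pos: [0.5563, -0.0055, 0.0946]
tcp_rot: [3.141, 0.0, 1.236]
contact_force: [-4.4, -0.8, 9.6]
grip_width: 0.0257
p [ 0.5563 -0.0055  0.0946] rpy [1.7998e+02 1.0000e-02 7.0840e+01] F [-4.4 -0.8  9.6] M [-0.18  1.02  0.05] w 0.0257 t 14.9
rows: [0.0014, 0.0041, -0.0012] 0.0213 dist 0.0013
```

```bash
python3 -m pendant '[[[0,0,-0.004,0],[0,0,-0.004,0],[0,0,-0.004,0],[0,0,-0.004,0],[0,0,-0.004,0],[0,0,-0.03,0],[0,0,-0.08,0],[0,0,-0.14,0],[0,0,-0.2,0],[0,0,-0.22,0]]]' 0.45 30
python3 - <<'E'
from h import *;
from rig import robot
im,d=robot.camera("side");cv2.imwrite("pics/s3.png",cv2.resize(im[180:420,180:500,::-1],(640,480)))
for c in("top","side"):
    robot.camera(c)
    for q in("crank","boss","knob_mid"):
        print(c,q,[(np.round(r["xyz"],3).tolist(),round(r["score"],2)) for r in robot.spot_point(c,q) if r["xyz"][0]>.45])
go(.5573+.075*np.cos(1.236),-.0061+.075*np.sin(1.236),.16,71)
E
```

```text
time: 15.9
eef_pos: [0.5575, -0.0052, 0.163]
tcp_rot: [3.138, -0.001, 1.236]
contact_force: [1.2, 0.8, 0.3]
grip_width: 0.0506
top crank []
top boss []
top knob_mid [([0.578, 0.066, 0.11], 0.56)]
side crank [([0.554, -0.006, 0.015], 0.9)]
side boss [([0.557, -0.007, 0.105], 0.74), ([0.584, 0.064, 0.112], 0.71)]
side knob_mid [([0.58, 0.068, 0.111], 0.58)]
p [ 0.5558 -0.0056  0.1594] rpy [-1.7994e+02  2.0000e-02  7.0840e+01] F [ 0.9 -0.  -0.2] M [-0.02 -0.07  0.  ] w 0.0503 t 16.35
rows: [0.25, 0.0052, -0.002] -0.0009 dist 0.075
```

View pics/s3.png

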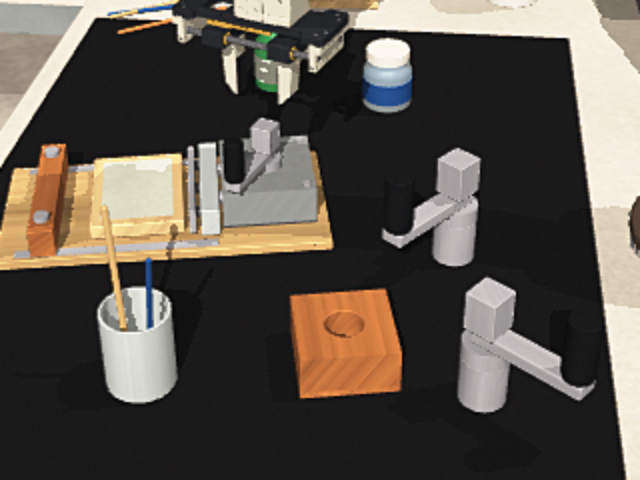

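The crank is seated: arm low over the housing (px 255,170), knob at px 233,160, and detection gives its origin at z=0.015. I'll go to the knob.

```bash
python3 -m pendant '[[[0.1,0.0,0,0],[0.2,0.0,0,0],[0.25,0.004,0,0],[0.25,0.004,0.05,0],[0.25,0.004,0.1,0],[0.25,0.004,0.15,0],[0.25,0.004,0.19,0],[0.25,0.004,0.197,0],[0.25,0.004,0.197,0],[0.25,0.004,0.197,0]]]'
python3 -c "
from h import *;go(.5813,.0651,.1,71)"
python3 -m pendant '[[[0,0,0,0],[0,0,0,0],[0,0,0,0],[0,0,0,0],[0,0,0,0],[0,0,0,0],[0,0,0,0],[0,0,0,0],[0,0,0,0],[0,0,0,0]]]' 1 20
python3 - <<'E'
from h import *;go(.5813,.0651,.1,71)
from rig import robot
print(robot.read_state()["joints"].round(2))
c=np.array([.5568,-.0058]);from rig import robot
p=robot.read_state()["eef_pos"][:2];print("r",np.linalg.norm(p-c),"ang",np.degrees(np.arctan2(*(p-c)[::-1])))
E
```

```text
time: 17.35
eef_pos: [0.5823, 0.0648, 0.1014]
tcp_rot: [3.141, -0.0, 1.236]
contact_force: [-0.8, -0.4, 0.4]
grip_width: 0.0502
p [0.5823 0.0648 0.1014] rpy [ 1.7996e+02 -2.0000e-02  7.0830e+01] F [-0.8 -0.4  0.4] M [ 0.02 -0.14 -0.01] w 0.0502 t 17.35
rows: [-0.0003, -0.0033, 0.0045] -0.0009 dist 0.0017
time: 18.35
eef_pos: [0.5821, 0.065, 0.101]
tcp_rot: [3.141, -0.0, 1.236]
contact_force: [0.5, -0.0, 2.4]
grip_width: 0.0238
p [0.5821 0.065  0.101 ] rpy [ 1.7999e+02 -1.0000e-02  7.0840e+01] F [ 0.5 -0.   2.4] M [ 0.13 -0.04  0.01] w 0.0238 t 18.35
rows: [-0.0005, -0.0025, 0.0034] -0.0009 dist 0.0013
[ 0.2   0.59 -0.59  1.78  0.41  0.89 -0.9 ]
r 0.07517991332030029 ang 70.37260525709179
```

```bash
python3 -m pendant '[[[-0.004,0.043,0,0],[-0.015,0.086,0,0],[-0.034,0.125,0,0],[-0.059,0.161,0,0],[-0.089,0.192,0,0],[-0.125,0.217,0,0],[-0.165,0.235,0,0],[-0.207,0.246,0,0],[-0.25,0.25,0,0],[-0.25,0.25,0,0]]]'
cat >> h.py <<'E'
def crank():
    from rig import robot
    s=robot.read_state();c=np.array([.5568,-.0058]);p=s["eef_pos"];d=p[:2]-c;a=np.arctan2(d[1],d[0]);F=s["contact_force"]
    u=np.array([np.cos(a),np.sin(a)]);print("z",p[2].round(4),"r",np.linalg.norm(d).round(4),"ang",np.degrees(a).round(1),"wound",np.radians((70.4-np.degrees(a))%360).round(3),"Frad",(F[:2]@u).round(1),"Fcw",(F[0]*u[1]-F[1]*u[0]).round(1),"Fz",F[2].round(1),"w",round(s["grip_width"],4),"t",round(s["time"],2),"q",s["joints"].round(2))
E
python3 -c "
from h import *;crank()"
```

```text
time: 19.35
eef_pos: [0.6275, -0.0329, 0.1002]
tcp_rot: [-3.139, 0.001, 1.234]
contact_force: [-3.9, 4.0, 2.0]
grip_width: 0.0235
z 0.1002 r 0.0757 ang -20.9 wound 1.594 Frad -5.1 Fcw -2.4 Fz 2.0 w 0.0235 t 19.35 q [ 0.34  0.65 -0.57  1.67  0.41  0.95 -0.72]
```

```bash
python3 -m pendant '[[[-0.043,-0.005,0,0],[-0.086,-0.017,0,0],[-0.125,-0.035,0,0],[-0.161,-0.06,0,0],[-0.191,-0.09,0,0],[-0.216,-0.126,0,0],[-0.234,-0.165,0,0],[-0.245,-0.207,0,0],[-0.249,-0.25,0,0],[-0.249,-0.25,0,0]]]'
python3 -c "
from h import *;crank()"
```

```text
time: 20.35
eef_pos: [0.5331, -0.0782, 0.1009]
tcp_rot: [3.14, 0.001, 1.235]
contact_force: [1.9, 0.6, -2.5]
grip_width: 0.0235
z 0.1009 r 0.0762 ang -108.1 wound 3.115 Frad -1.2 Fcw -1.6 Fz -2.5 w 0.0235 t 20.35 q [ 0.48  0.53 -0.6   1.9   0.39  0.84 -0.66]
```

```bash
python3 -m pendant '[[[0.004,-0.043,0,0],[0.015,-0.086,0,0],[0.034,-0.125,0,0],[0.059,-0.161,0,0],[0.089,-0.192,0,0],[0.125,-0.217,0,0],[0.165,-0.235,0,0],[0.207,-0.246,0,0],[0.25,-0.25,0,0],[0.25,-0.25,0,0]]]'
python3 - <<'E'
from h import *;crank()
from rig import robot
i=robot.camera_info("top");f=240/np.tan(np.radians(i["fov_y"]/2));T=i["world_from_camera"]
d=np.median([robot.camera("top")[1] for k in range(3)],0)
v,u=np.mgrid[:480,:640];P=np.stack([(u-i["cx"])/f*d,(v-i["cy"])/f*d,d],-1)@T[:3,:3].T+T[:3,3]
a=np.radians(12.7);X=P[...,:2]-[.5573,-.0061];x=X@[np.cos(a),np.sin(a)];y=X@[-np.sin(a),np.cos(a)];z=P[...,2]
for y0 in(-60,-35,0,35,60):
    m=abs(y*1000-y0)<10
    j=m&(z>.043)&(z<.054)&(x>.09)&(x<.2);p=m&(z>.026)&(z<.035)&(x>.1)&(x<.3);s=m&(z>.043)&(z<.055)&(x>.2)
    print(y0,[ (np.percentile(x[k],[1,99])*1000).round(1).tolist() if k.sum()>5 else None for k in(j,p,s)])
E
```

```text
time: 21.35
eef_pos: [0.4849, 0.0194, 0.1009]
tcp_rot: [-3.138, 0.003, 1.238]
contact_force: [-13.2, 0.4, 12.7]
grip_width: 0.0237
z 0.1009 r 0.0762 ang 160.7 wound 4.708 Frad 12.6 Fcw -3.9 Fz 12.7 w 0.0237 t 21.35 q [ 0.33  0.46 -0.63  2.02  0.38  0.78 -0.86]
-60 [[95.9, 131.2], [130.1, 248.4], [248.3, 277.7]]
-35 [[90.8, 131.1], [123.5, 248.9], [248.5, 278.2]]
0 [[95.9, 130.9], [134.7, 248.8], [248.2, 277.7]]
35 [[94.4, 130.9], [123.3, 248.8], [248.6, 278.3]]
60 [[95.5, 130.9], [123.7, 248.8], [248.1, 277.5]]
```

```bash
cat > m.py <<'E'
from h import *;crank()
from rig import robot
i=robot.camera_info("top");f=240/np.tan(np.radians(i["fov_y"]/2));T=i["world_from_camera"]
d=np.median([robot.camera("top")[1] for k in range(5)],0)
v,u=np.mgrid[:480,:640];P=np.stack([(u-i["cx"])/f*d,(v-i["cy"])/f*d,d],-1)@T[:3,:3].T+T[:3,3]
a=np.radians(12.7);X=P[...,:2]-[.5573,-.0061];x=X@[np.cos(a),np.sin(a)];y=X@[-np.sin(a),np.cos(a)];z=P[...,2]
J=(z>.043)&(z<.054)&(x>.085)&(x<.2)&(abs(y)<.074)
h,e=np.histogram(x[J]*1000,np.arange(85,160,1.5));print("jaw hist",list(zip(e[h>0].tolist(),h[h>0].tolist())))
p=(z>.026)&(z<.034)&(x>.11)&(x<.26)&(abs(y)<.09);print("plq",rect(P[p]))
for y0 in(-60,-30,0,30,60):
    m=abs(y*1000-y0)<10;j=m&J;q=m&(z>.026)&(z<.034)&(x>.125)&(x<.26)
    print(y0,(np.percentile(x[j],99)*1000).round(1),(np.percentile(x[q],[2,10,50,98])*1000).round(1))
E
python3 -m pendant '[[[0.022,-0.002,-0.003,0],[0.043,0.001,-0.003,0],[0.065,0.006,-0.003,0],[0.086,0.012,-0.003,0],[0.106,0.02,-0.003,0],[0.125,0.03,-0.003,0],[0.143,0.042,-0.003,0],[0.143,0.042,-0.003,0],[0.143,0.042,-0.003,0],[0.143,0.042,-0.003,0]]]'
python3 m.py
```

```text
time: 22.5
eef_pos: [0.5119, 0.0553, 0.1014]
tcp_rot: [-3.139, 0.001, 1.236]
contact_force: [-5.7, 2.8, 1.7]
grip_width: 0.0238
z 0.1014 r 0.0758 ang 126.3 wound 5.307 Frad 5.6 Fcw -2.9 Fz 1.7 w 0.0238 t 22.5 q [ 0.25  0.5  -0.62  1.95  0.39  0.82 -0.92]Traceback (most recent call last):
  File "m.py", line 8, in <module>
    h,e=np.histogram(x[J]*1000,np.arange(85,160,1.5));print("jaw hist",list(zip(e[h>0].tolist(),h[h>0].tolist())))
                                                                                ~^^^^^
IndexError: boolean index did not match indexed array along axis 0; size of axis is 50 but size of corresponding boolean axis is 49
```

```bash
sed -i 's/e\[h>0\]/e[:-1][h>0]/' m.py; python3 m.py
```

```text
z 0.1014 r 0.0757 ang 126.3 wound 5.308 Frad 5.9 Fcw -3.4 Fz 1.9 w 0.0232 t 22.75 q [ 0.25  0.5  -0.62  1.95  0.39  0.82 -0.92]
jaw hist [(85.0, 3), (86.5, 5), (88.0, 6), (89.5, 3), (91.0, 4), (92.5, 5), (94.0, 5), (95.5, 4), (97.0, 6), (98.5, 4), (100.0, 39), (101.5, 37), (103.0, 34), (104.5, 40), (106.0, 37), (107.5, 41), (109.0, 39), (110.5, 33), (112.0, 45), (113.5, 36), (115.0, 40), (116.5, 37), (118.0, 41), (119.5, 38), (121.0, 29), (122.5, 3), (127.0, 15), (128.5, 48), (130.0, 37), (131.5, 35), (133.0, 38), (134.5, 32), (136.0, 4)]
plq (array([740.4,  34.7]), array([123.9, 177. ]), 12.9)
-60 135.7 [140.7 149.3 193.4 248.5]
-30 135.6 [140.8 149.4 192.7 247.5]
0 136.0 [140.8 148.7 192.9 248.1]
30 135.6 [140.1 148.4 191.4 244.7]
60 135.7 [141.2 149.5 194.  248. ]
```

```bash
python3 -m pendant '[[[0.009,0.006,0,0],[0.017,0.013,0,0],[0.026,0.02,0,0],[0.033,0.028,0,0],[0.041,0.036,0,0],[0.048,0.044,0,0],[0.061,0.061,0,0],[0.073,0.08,0,0],[0.083,0.099,0,0],[0.083,0.099,0,0]]]'
python3 m.py
```

```text
time: 24.0
eef_pos: [0.5486, 0.0694, 0.1013]
tcp_rot: [-3.139, 0.0, 1.236]
contact_force: [-3.9, 3.4, 2.1]
grip_width: 0.0236
z 0.1013 r 0.0757 ang 96.2 wound 5.832 Frad 3.8 Fcw -3.5 Fz 2.1 w 0.0236 t 24.0 q [ 0.21  0.55 -0.61  1.86  0.4   0.86 -0.93]
jaw hist [(85.0, 2), (86.5, 3), (88.0, 1), (89.5, 1), (91.0, 2), (92.5, 2), (94.0, 2), (95.5, 1), (97.0, 2), (98.5, 1), (100.0, 1), (101.5, 3), (103.0, 3), (104.5, 28), (106.0, 21), (107.5, 22), (109.0, 23), (110.5, 20), (112.0, 27), (113.5, 20), (115.0, 33), (116.5, 22), (118.0, 23), (119.5, 31), (121.0, 27), (122.5, 27), (124.0, 27), (125.5, 19), (130.0, 32), (131.5, 32), (133.0, 27), (134.5, 27), (136.0, 31), (137.5, 18)]
plq (array([742.8,  35.6]), array([119.4, 177.2]), 12.5)
-60 137.9 [143.4 151.7 195.2 247.9]
-30 138.6 [143.5 151.7 195.  247.2]
0 137.9 [143.3 151.4 195.1 248.3]
30 138.1 [142.4 151.4 194.8 247.4]Traceback (most recent call last):
  File "m.py", line 12, in <module>
    print(y0,(np.percentile(x[j],99)*1000).round(1),(np.percentile(x[q],[2,10,50,98])*1000).round(1))
              ~~~~~~~~~~~~~^^^^^^^^^
    return _quantile_unchecked(
        a, q, axis, out, overwrite_input, method, keepdims, weights)
    return _ureduce(a,
                    func=_quantile_ureduce_func,
    ...<5 lines>...
                    overwrite_input=overwrite_input,
                    method=method)
    r = func(a, **kwargs)
    result = _quantile(arr,
                       quantiles=q,
    ...<2 lines>...
                       out=out,
                       weights=wgt)
    slices_having_nans = np.isnan(arr[-1, ...])
                                  ~~~^^^^^^^^^
IndexError: index -1 is out of bounds for axis 0 with size 0
```

```bash
sed -i 's/^for y0.*/for y0 in(-60,-30,0,20):/' m.py; python3 -m pendant '[[[0.004,0.008,0,0],[0.007,0.016,0,0],[0.01,0.024,0,0],[0.0125,0.033,0,0],[0.015,0.041,0,0],[0.017,0.049,0,0],[0.019,0.058,0,0],[0.02,0.067,0,0],[0.02,0.067,0,0],[0.02,0.067,0,0]]]'
python3 m.py
```

```text
time: 25.25
eef_pos: [0.5686, 0.0688, 0.1012]
tcp_rot: [-3.138, 0.001, 1.237]
contact_force: [-5.6, 3.8, 1.3]
grip_width: 0.0234
z 0.1012 r 0.0755 ang 81.0 wound 6.099 Frad 2.9 Fcw -6.1 Fz 1.3 w 0.0234 t 25.25 q [ 0.21  0.57 -0.6   1.81  0.41  0.89 -0.92]
jaw hist [(85.0, 2), (86.5, 1), (88.0, 3), (89.5, 2), (92.5, 2), (94.0, 4), (95.5, 1), (97.0, 2), (98.5, 2), (100.0, 1), (101.5, 3), (103.0, 1), (104.5, 2), (106.0, 19), (107.5, 14), (109.0, 17), (110.5, 16), (112.0, 18), (113.5, 13), (115.0, 17), (116.5, 16), (118.0, 14), (119.5, 17), (121.0, 17), (122.5, 20), (124.0, 17), (125.5, 14), (127.0, 20), (128.5, 3), (130.0, 19), (131.5, 22), (133.0, 23), (134.5, 21), (136.0, 20), (137.5, 14)]
plq (array([749.3,  39.2]), array([110.7, 176.6]), 10.3)
-60 138.2 [144.  152.5 195.6 247.5]
-30 138.2 [144.3 152.3 195.3 248.2]
0 138.2 [144.3 152.4 196.3 248. ]
20 137.5 [146.2 157.9 198.6 247.3]
```

Plate compression is about 3.8 mm: 6.3 mm of extra winding less 2.5 mm of plate movement. The crank force also rose to 6 N, as expected. Letting go.

```bash
python3 -m pendant '[[[0,0,0,0],[0,0,0,0],[0,0,0,0],[0,0,0,0],[0,0,0,0],[0,0,-0.06,0],[0,0,-0.13,0],[0,0,-0.21,0],[0,0,-0.3,0],[0,0,-0.36,0]]]' 0.45 20
python3 -m pendant '[[[-0.1,0,0,0],[-0.25,0,0,0],[-0.4,0,0,0],[-0.55,0,0,0],[-0.7,0,0,0],[-0.8,0,-0.05,0],[-0.9,0,-0.1,0],[-0.95,0,-0.1,0],[-0.95,0,-0.1,0],[-0.95,0,-0.1,0]]]'
python3 m.py; python3 - <<'E'
from rig import robot;import cv2,numpy as np
a,d=robot.camera("top");b,_=robot.camera("side")
cv2.imwrite("pics/f.png",np.hstack([cv2.resize(a[100:300,230:390,::-1],(400,500)),cv2.resize(b[220:340,170:370,::-1],(400,240)) if 0 else cv2.resize(b[200:350,170:290,::-1],(400,500))]))
for q in("crank","boss","knob_mid"):
  for c in("top","side"):
    print(c,q,[(np.round(r["xyz"],3).tolist(),round(r["score"],2)) for r in robot.spot_point(c,q) if r["xyz"][0]>.45])
E
```

```text
time: 26.5
eef_pos: [0.5704, 0.0683, 0.2118]
tcp_rot: [3.14, -0.001, 1.236]
contact_force: [-0.0, 0.0, -0.3]
grip_width: 0.0507
time: 27.5
eef_pos: [0.4763, -0.2006, 0.2398]
tcp_rot: [3.142, -0.0, 1.236]
contact_force: [-0.8, -0.2, -0.8]
grip_width: 0.0505
z 0.2398 r 0.2108 ang -112.5 wound 3.192 Frad 0.5 Fcw 0.7 Fz -0.8 w 0.0505 t 27.5 q [ 0.79  0.33 -0.63  1.79  0.21  1.1  -0.25]
jaw hist [(85.0, 5), (86.5, 5), (88.0, 2), (89.5, 2), (91.0, 4), (92.5, 4), (94.0, 4), (95.5, 3), (97.0, 4), (98.5, 7), (100.0, 3), (101.5, 5), (103.0, 4), (104.5, 3), (106.0, 44), (107.5, 42), (109.0, 39), (110.5, 38), (112.0, 41), (113.5, 39), (115.0, 39), (116.5, 38), (118.0, 39), (119.5, 40), (121.0, 42), (122.5, 34), (124.0, 43), (125.5, 33), (127.0, 33), (128.5, 6), (130.0, 43), (131.5, 36), (133.0, 37), (134.5, 36), (136.0, 36), (137.5, 24)]
plq (array([747.4,  37.2]), array([110.4, 177. ]), 11.9)
-60 138.3 [144.5 152.5 195.7 247.7]
-30 138.0 [144.5 152.6 194.8 247.7]
0 138.1 [144.  152.3 196.1 247.2]
20 137.8 [143.9 152.6 195.1 246.8]
top crank [([0.552, -0.003, 0.018], 0.8)]
side crank [([0.554, -0.007, 0.016], 0.57)]
top boss [([0.558, -0.006, 0.107], 0.63)]
side boss [([0.558, -0.005, 0.108], 0.79)]
top knob_mid [([0.563, 0.072, 0.109], 0.89)]
side knob_mid [([0.568, 0.069, 0.113], 0.69)]
```

View pics/f.png

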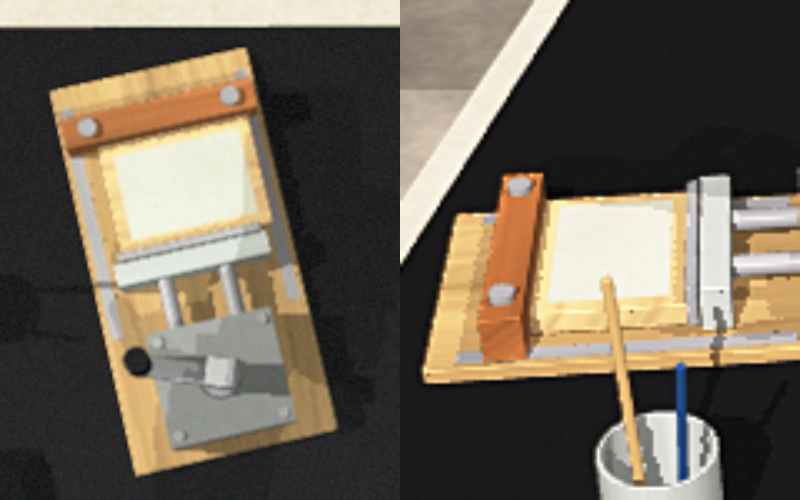

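The plaque lies flat and square between the plate (left crop, row ~245) and the stop bar (row ~120). The crank sits low on the housing, and the jaw hasn't moved since I let go. Handing in.

```bash
python3 -c "
from rig import robot;print(robot.finish_job())"
```

```text
the job is handed in; nothing more can be done
None
```

I took the smallest crank from the holder and seated it fully home on the tang. I then wound it clockwise about 6.1 rad by the knob, let go, and handed the job in at about 28 s. `finish_job` reports no verdict.

**Seating:** The slot first rested on the tang top with about 12 N of upward push. It dropped in after a slow twist to about 70° and small sideways shifts. It touched the floor at about 10 N, with the TCP at the height expected for a seated crank (origin about 15 mm above the table).

**Last checks, after letting go:**
- **Seated:** the detectors put the crank origin at z ≈ 16–18 mm, the boss at about 107 mm and the knob at about 111 mm, each a few mm or less from home.
- **Grip:** the sprung plate is pushed back about 3.8 mm. The crank force rose to 6 N, as expected for that grip. The jaw and plate did not spring back.
- **Square:** the plate front reads 137.8–138.3 mm along its width. The picture shows the plaque flat and square against the stop bar.
- **Disagreement:** the automatic rectangle fit to the plaque was unreliable because it mixed in other surfaces, so I relied on the plate profile and the picture for squareness.
- **Bystanders:** I kept clear of the jar, tin and bottle and felt no contact with them, but did not measure them again at the end.

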